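# Take the bayonet cover off the exhaust filter

### The arm

A 6-joint arm with a two-finger parallel gripper is mounted at the origin on the work surface. World frame = base frame: x ahead of the robot, y to its left, z up, the work surface at z = 0. Lengths are in mm, angles in rad, forces in N, time in s.
With the tool pointing down it reaches from about 400 to 925 mm from the base axis. Payload 12.5 kg.
Tool frame: the origin (TCP) lies at the very end of the fingers, on their centre line; the grasp point (between the pads) lies 19 mm behind it; z points along the fingers, y is the line along which they close (so a half turn about z gives the same grasp; the last joint's range is limited). The gripper opens to 95 mm and grips with 3 to 60 N. Pads are 20 mm wide; open, the fingers measure 119 mm over their backs; the gripper's body (75 mm by 180 mm) begins 59 mm behind the grasp point.
Start: joints at [-1.429, 0.491, 1.559, -0, 1.092, -0.106], TCP at [153.317, -605.921, 214.661] pointing down, gripper open.
Joint ranges: [-3.1, 3.1], [-0.84, 2.19], [0.05, 2.79], [-1.13, 4.28], [0.06, 2.93], [-2.69, 2.69]. Speed limits (rad/s): [2.22, 2.22, 2.79, 3.14, 3.14, 3.14].

### API

Orientations are given as [roll, pitch, yaw] about the fixed x, y, z axes, in that order (R = Rz(yaw) Ry(pitch) Rx(roll)).
In Python, from cell import state, imaging, env, spot_in, mark_of gives the robot as it stands. The module is installed in compiled form; this text tells all that it offers.
- The arm moves only by the tool step_arm, never from a script. Its argument "increments" is a list of rows, each an object with "slide": the shift along the tool's x, y, z in m, a list of three; "roll": the turn about the tool's z in rad. A call has 1 to 5 rows; each row is the pose to reach, as a shift and turn from the pose commanded when the call began, along the tool's axes at that moment; what a row does not reach only later rows make up. A row lasts 1/8 s, in which the tool goes at most 62.5 mm and 10.7 degrees, less where a joint would pass 70% of its speed; a pose out of reach is approached as far as the arm can. A call with a gripper value outside its range is refused whole. "fingers" is the opening, from 0 (shut) to 1 (fully open), set as the call begins (left out, the last holds). The fingers move at their own pace and stop on an object; the grip force is fixed at half the most. Time passes only in rows, so rows that repeat a pose let the fingers close. It gives the time, the measured TCP pose, the force, the opening and the grip force at its end, in the units of the state.
- state(): the state, without advancing time (a new reading comes with each control period).
- imaging.read_camera(name): name is "scene" or "top"; returns a dict with "color" (384x512x3 uint8, red, green, blue), "z_map" (384x512 float32, mm along the optical axis (not along the pixel's ray), 0 where there is no reading), "intrinsics" (3x3 intrinsics, pixels), "camera_from_world" (4x4, takes a point from world to camera coordinates). Camera axes: x right, y up, looking along -z (the intrinsics and any distortion apply to the point x, -y, -z); pixel columns grow to the right and rows downward; lengths in mm; the calibration is good to about 2 mm. A picture is of the moment at which its call begins.
- env.job_done(): hands the job in; it is judged then, once.
Trained networks look in the newest picture that a camera, given by its name, has taken for a name from the list of things; names that differ only in an ending like _2 or _b are one class to them, and where a whole thing is asked for, a point or a joint stands for the part that bears it (a point fixed in the world has none). Each returns a list of dicts, best first, with "confidence" (0 to 1); they miss things now and then, are a little off and sometimes report something else, mostly with a low value. They report only what shows in the picture. A call takes as long as a camera call. They do not tell look-alikes from the thing itself.
- spot_in(camera, target): "bbox" ([left, top, right, bottom] in pixels, round what is visible of it).
- mark_of(camera, target): "uv" ([column, row] in pixels: a listed point, or the origin of a listed thing).
The state is a dict: "t": time; "joints": joint angles; "qvel": joint speeds; "tau": joint torques, N m; "eef_pos": TCP position; "tcp_rot": TCP orientation; "ft_force": force on the tool from outside, world axes, zero at the start; "moment": the same for the moment, N m; "opening": opening from 0.0 (shut) to 1.0 (fully open); "grip_force": force on a finger pad.
Only numpy, scipy, OpenCV 4.12 (cv2) and the standard library are available. Lean on these libraries where they do the work, as an engineer would, in place of code of your own. Each camera call takes 0.05 s, during which the arm holds its last target. There are 200 camera calls.

### The job

The filter in the pod with the yellow cover is due for a change. Take the yellow cover by its grip bar, press it down against its spring, twist it a quarter turn anticlockwise (seen from above) while it is down, without forcing it, then lift it off and lay it gently in the middle of the green tray, grip bar up, and let go. Leave the grey cover on the other pod alone.

Things in the scene. Friction and masses are not known exactly. Their poses are not given: they have to be found in the camera images.
- yellow_cover_mid (a point): Loose yellow cover, 0.13 kg, 44 mm tall: disc 72 mm across, 18 thick; on it a grip bar 64 long, 16 wide, 26 high; two tabs 18 wide, 6 thick, undersides 4 mm above the disc's, out to 54 mm from the axis. Point: on the axis, 22 mm above the underside, 4 above the disc's top, 22 below the bar's top. z up, x along bar and tabs (grip the bar across y). Starts locked on its pod, underside 64 mm above the bench.
- yellow_pod: Fixed white pod, 152 mm across, deck 55 high, under the yellow cover. Origin: underside centre, z up. Lugs at +x and -x, 44 to 69 mm from the axis, top 80 mm, hold the tabs. Spring lifts the cover with 5 N, 9 N at full travel (9 mm). Press 4 mm or more (6 to 7 is good), keep down and turn it +z (anticlockwise): free at 60 to 130 deg, 90 nominal. Unpressed it turns 5 deg at most. Sideways play 7 mm.
- tray_in (a point): Shallow green square tray, fixed to the bench, 200 by 200 mm outside, walls 4 mm thick and 16 mm high. The point is the centre of its inner floor, 4 mm above the bench; z up, x and y along its sides.
- grey_cover_mid (a point): Grey cover, same shape and size as the yellow one, locked on a second identical pod: not to be touched. The point lies on its axis half-way up, axes as for the yellow one.
Mind the look-alikes: they are no part of the job. There is more than one size of the part that bears yellow_cover_mid; the job needs the smallest.

How it is judged:
By the outcome, as a careful person would: the job done as asked, in the order asked, and still so for the second after the job is handed in, with the robot touching nothing.
It also fails if it takes over 45 s, if anything falls off the work surface, if the arm or the gripper's body presses on something with over 40 N, if the wrist force passes 120 N, or if a joint passes its speed limit or range.

## Working session

There is one attempt and no reset: what is moved stays moved. The work goes in short steps, Python scripts to look and compute and a tool call to move; the robot and the scene stay as the last step left them, time stands still between calls to the robot, and variables do not carry over. Pictures are saved under pics/ and viewed, at most 10 in all, crops included, and the job is handed in when it is done.

Besides the shell and the picture viewer there is one more tool, called as a command line: name --argument value ..., lists and objects as JSON in quotes. step_arm: Moves the arm, as the interface text tells. Its arguments: {"type":"object","properties":{"increments":{"type":"array"},"fingers":{"type":"number"}},"required":["increments"]}

```bash
mkdir -p pics; cat > h.py <<'E'
import numpy as np, cv2
from cell import state, imaging, env, spot_in, mark_of
def cam(n,save=None):
    d=imaging.read_camera(n)
    if save: cv2.imwrite('pics/'+save,d['color'][:,:,::-1])
    return d
def world(d,uv,depth=None,z=None):
    K=d['intrinsics'];T=np.linalg.inv(d['camera_from_world'])
    r=np.linalg.inv(K)@[uv[0],uv[1],1.]; r=np.array([r[0],-r[1],-1.])
    if depth is None:
        w=T[:3,:3]@r; return T[:3,3]+w*(z-T[2,3])/w[2]
    return T[:3,:3]@(r*depth)+T[:3,3]
def cloud(d):
    v,u=np.mgrid[:384,:512]; K=d['intrinsics'];T=np.linalg.inv(d['camera_from_world'])
    z=d['z_map']; p=np.stack([(u-K[0,2])/K[0,0]*z,-(v-K[1,2])/K[1,1]*z,-z],-1)
    return p@T[:3,:3].T+T[:3,3]
E
python3 - <<'E'
from h import *
for n in ('scene','top'):
    d=cam(n,n+'1.png')
    for t in ('yellow_cover_mid','yellow_pod','tray_in','grey_cover_mid'):
        zz={'yellow_cover_mid':86,'yellow_pod':0,'tray_in':4,'grey_cover_mid':86}[t]
        for m in mark_of(n,t)[:4]: print(n,t,np.round(m['uv']),round(m['confidence'],2),np.round(world(d,m['uv'],z=zz)))
        print([ (np.round(b['bbox']).tolist(),round(b['confidence'],2)) for b in spot_in(n,t)[:4]])
s=state();print(s['t'],s['eef_pos'],s['tcp_rot'])
a=cv2.imread('pics/scene1.png');b=cv2.imread('pics/top1.png')
E
```

```text
scene yellow_cover_mid [378. 156.] 0.93 [525. 432.  86.]
scene yellow_cover_mid [328. 172.] 0.82 [486. 268.  86.]
scene yellow_cover_mid [307. 136.] 0.72 [331. 310.  86.]
[([362.0, 142.0, 391.0, 181.0], 0.85), ([313.0, 162.0, 340.0, 195.0], 0.73), ([288.0, 124.0, 331.0, 152.0], 0.64)]
scene yellow_pod [325. 194.] 0.84 [498. 258.   0.]
[([299.0, 165.0, 353.0, 215.0], 0.79)]
scene tray_in [255. 231.] 0.69 [489.   5.   4.]
scene tray_in [326. 173.] 0.69 [437. 310.   4.]
[([213.0, 192.0, 303.0, 274.0], 0.67)]
scene grey_cover_mid [148. 277.] 0.75 [ 493. -319.   86.]
scene grey_cover_mid [324. 173.] 0.63 [483. 257.  86.]
[([135.0, 265.0, 166.0, 296.0], 0.68)]
top yellow_cover_mid [203. 174.] 0.79 [502. 253.  86.]
top yellow_cover_mid [175. 246.] 0.68 [288. 329.  86.]
top yellow_cover_mid [139. 180.] 0.57 [483. 442.  86.]
[([193.0, 165.0, 217.0, 189.0], 0.8), ([158.0, 222.0, 191.0, 272.0], 0.73), ([118.0, 160.0, 158.0, 201.0], 0.71)]
top yellow_pod [210. 176.] 0.55 [509. 240.   0.]
[([182.0, 151.0, 234.0, 201.0], 0.85)]
top tray_in [285. 181.] 0.91 [496.   4.   4.]
[([244.0, 147.0, 322.0, 221.0], 0.92)]
top grey_cover_mid [390. 178.] 0.55 [ 497. -306.   86.]
[([379.0, 167.0, 407.0, 193.0], 0.73)]
0.9 [ 153.30616513 -605.91386421  214.64356068] [ 3.14154188e+00 -1.54989839e-05  2.47739666e-01]
```

View pics/top1.png

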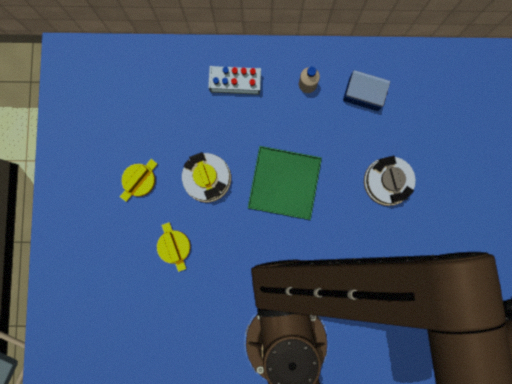

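View pics/scene1.png

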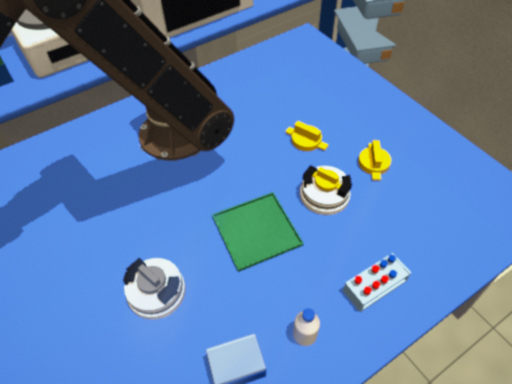

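The top view shows the small yellow cover locked on its pod at (205,175), with lugs at (195,161) and (216,190). The two larger loose yellow look-alikes are at (139,180) and (175,246), the tray at (285,183) and the grey pod at (390,180). Next I refine with the depth map.

```bash
python3 - <<'E'
from h import *
def pca(q):
    c=q.mean(0);w,v=np.linalg.eigh(np.cov((q-c).T));e=v[:,-1];return np.round(c,1),round(np.degrees(np.arctan2(e[1],e[0]))%180,1),np.round(np.sqrt(w*12),1),len(q)
for n in ('top','scene'):
    d=cam(n); P=cloud(d); c=d['color'].astype(int)
    near=np.hypot(P[...,0]-500,P[...,1]-250)<110
    yel=(c[...,0]>120)&(c[...,1]>100)&(c[...,2]<90)
    z=P[...,2]; m=near&(z>98)&(z<125)
    print(n,'bar',pca(P[m][:,:2]),np.median(z[m]))
    m=near&yel; print('yellow',pca(P[m][:,:2]), np.percentile(z[m],[5,50,95]))
    q=P[m&(z<95)]; print(' disc',(q.max(0)+q.min(0))/2,np.ptp(q,axis=0),np.median(q[:,2]))
    dark=near&(c.max(-1)<70)&(z>60); print('lugs',pca(P[dark][:,:2]),np.median(z[dark]))
    m=near&(z>40)&(z<125); q=P[m][:,:2].astype(np.float32); print('pod circle',cv2.minEnclosingCircle(q))
    g=(c[...,1]>c[...,2]+20)&(c[...,1]>c[...,0]+20)&(np.hypot(P[...,0]-496,P[...,1]-4)<200)
    print('tray',cv2.minAreaRect(P[g][:,:2].astype(np.float32)),P[g].mean(0),g.sum())
d=cv2.imread('pics/top1.png')[140:215,165:245];e=cv2.imread('pics/scene1.png')[155:220,290:365]
cv2.imwrite('pics/c.png',np.hstack([cv2.resize(d,(400,375),interpolation=2),cv2.resize(e,(400,375),interpolation=2)]))
E
```

```text
top bar (array([500.4, 249.1]), np.float64(21.0), array([16.3, 64.7]), 122) 108.48144674605578
yellow (array([500.2, 248.8]), np.float64(28.3), array([59.6, 70.6]), 480) [ 73.41630769  84.07378894 111.66154713]
 disc [503.11549986 251.02801829  71.80571475] [87.47906117 73.26304018 44.14359779] 82.41787380132405
lugs (array([497.6, 247.8]), np.float64(35.1), array([ 63.3, 193.2]), 333) 80.89582493112198
pod circle ((501.3940734863281, 249.01812744140625), 72.44259643554688)
tray ((446.4371337890625, 13.349052429199219), (195.8118133544922, 282.2113037109375), 79.96232604980469) [488.30948802   5.58913881  13.15293894] 3882
scene bar (array([503.8, 250.5]), np.float64(20.7), array([18.8, 65.4]), 141) 108.02271783008848
yellow (array([506.6, 242.8]), np.float64(19.9), array([46.3, 73.6]), 466) [ 72.40755612  84.6576155  110.22116537]
 disc [495.13132566 250.89200216  75.0304433 ] [93.97525412 70.83073285 39.84014159] 82.43160817081485
lugs (array([510.7, 249.9]), np.float64(33.5), array([ 66.5, 190.2]), 293) 80.9222862306633
pod circle ((503.8778381347656, 252.18292236328125), 74.69685363769531)
tray ((490.6695251464844, 6.990150451660156), (198.31832885742188, 202.84986877441406), 80.20989227294922) [490.51267636   7.29563958   6.06123014] 3991
```

View pics/c.png

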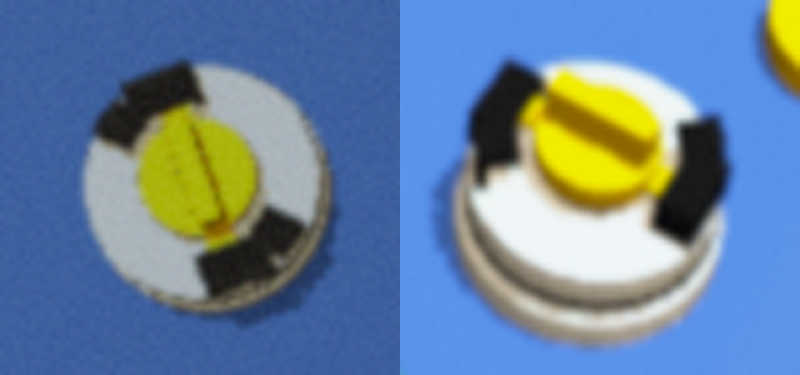

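step_arm --increments '[{"slide":[0.404,-0.265,0],"roll":0},{"slide":[0.404,-0.265,0],"roll":0},{"slide":[0.404,-0.265,0],"roll":0},{"slide":[0.404,-0.265,0],"roll":0},{"slide":[0.404,-0.265,0],"roll":0}]' --fingers 0.7

```text
t: 1.62
eef_pos: [365.7, -374.2, 214.9]
tcp_rot: [3.141, -0.0, 0.247]
ft_force: [1.3, -0.9, 0.1]
opening: 0.7
grip_force: 0.0
```

step_arm --increments '[{"slide":[0.284,-0.572,0],"roll":-0.119},{"slide":[0.284,-0.572,0],"roll":-0.119},{"slide":[0.284,-0.572,0],"roll":-0.119},{"slide":[0.284,-0.572,0],"roll":-0.119},{"slide":[0.284,-0.572,0],"roll":-0.119}]'

```text
t: 2.25
eef_pos: [430.9, -68.4, 214.9]
tcp_rot: [3.141, -0.001, 0.366]
ft_force: [0.6, -0.7, -0.1]
opening: 0.701
grip_force: 0.0
```

step_arm --increments '[{"slide":[0.18,-0.272,0.06],"roll":0},{"slide":[0.18,-0.272,0.06],"roll":0},{"slide":[0.18,-0.272,0.06],"roll":0},{"slide":[0.18,-0.272,0.06],"roll":0},{"slide":[0.18,-0.272,0.06],"roll":0}]'

```text
t: 2.88
eef_pos: [497.3, 232.1, 157.8]
tcp_rot: [3.141, -0.0, 0.367]
ft_force: [0.8, -0.8, 0.0]
opening: 0.697
grip_force: 0.0
```

```bash
python3 - <<'E'
from h import *
print(state()['eef_pos'],state()['tcp_rot'])
d=cam('top','top2.png');P=cloud(d);z=P[...,2];c=d['color'].astype(int)
g=(c[...,1]>c[...,2]+20)&(c[...,1]>c[...,0]+20)&(abs(P[...,0]-491)<140)&(abs(P[...,1]-6)<140)&(z<30)&(z>-10)
g=cv2.morphologyEx(g.astype(np.uint8),cv2.MORPH_OPEN,np.ones((3,3)))>0
print(cv2.minAreaRect(P[g][:,:2].astype(np.float32)),P[g].mean(0),g.sum())
E
```

```text
[497.32860469 232.07569027 157.8228305 ] [ 3.14144410e+00 -4.87435208e-04  3.67003034e-01]
((489.3766784667969, 5.818000793457031), (196.76560974121094, 196.85108947753906), 79.5428237915039) [489.18525136   4.95000047   5.63427707] 3845
```

step_arm --increments '[{"slide":[0.011,-0.015,0],"roll":0},{"slide":[0.011,-0.015,0.03],"roll":0},{"slide":[0.011,-0.015,0.055],"roll":0},{"slide":[0.011,-0.015,0.07],"roll":0},{"slide":[0.011,-0.015,0.0715],"roll":0}]'

```text
t: 3.55
eef_pos: [502.0, 247.3, 86.2]
tcp_rot: [3.141, 0.001, 0.366]
ft_force: [0.5, 0.7, -0.1]
opening: 0.702
grip_force: 0.0
```

step_arm --increments '[{"slide":[0.001,-0.0025,0],"roll":0},{"slide":[0.001,-0.0025,0],"roll":0},{"slide":[0.001,-0.0025,0],"roll":0},{"slide":[0.001,-0.0025,0],"roll":0},{"slide":[0.001,-0.0025,0],"roll":0}]' --fingers 0

```text
t: 4.18
eef_pos: [502.0, 250.5, 86.6]
tcp_rot: [3.141, -0.0, 0.367]
ft_force: [-0.1, 0.7, -0.1]
opening: 0.231
grip_force: 0.0
```

step_arm --increments '[{"slide":[0,0,0],"roll":0},{"slide":[0,0,0],"roll":0},{"slide":[0,0,0],"roll":0}]'

```text
t: 4.55
eef_pos: [502.0, 250.6, 86.6]
tcp_rot: [-3.142, -0.0, 0.367]
ft_force: [-1.6, 2.2, 1.9]
opening: 0.167
grip_force: 30.0
```

step_arm --increments '[{"slide":[0,0,0.002],"roll":0},{"slide":[0,0,0.004],"roll":0},{"slide":[0,0,0.0065],"roll":0},{"slide":[0,0,0.0065],"roll":0}]'

```text
t: 5.05
eef_pos: [502.0, 250.6, 80.0]
tcp_rot: [-3.142, -0.0, 0.367]
ft_force: [-2.7, 4.0, 5.5]
opening: 0.166
grip_force: 30.0
```

step_arm --increments '[{"slide":[0,0,0],"roll":-0.1},{"slide":[0,0,0],"roll":-0.2},{"slide":[0,0,0],"roll":-0.3},{"slide":[0,0,0],"roll":-0.3}]'

```text
t: 5.55
eef_pos: [502.6, 250.3, 80.3]
tcp_rot: [3.141, -0.001, 0.668]
ft_force: [-0.7, 0.2, 5.7]
opening: 0.169
grip_force: 30.0
```

```bash
python3 -c "
from h import *
s=state();print(s['ft_force'],s['moment'],s['opening'])"
```

```text
[-0.74046409  0.1657001   5.65900905] [ 0.01694943 -0.04938573  0.09502133] 0.16894437709278942
```

step_arm --increments '[{"slide":[0,0,0],"roll":-0.14},{"slide":[0,0,0],"roll":-0.28},{"slide":[0,0,0],"roll":-0.42},{"slide":[0,0,0],"roll":-0.56},{"slide":[0,0,0],"roll":-0.7}]'

```text
t: 6.18
eef_pos: [502.7, 250.3, 80.3]
tcp_rot: [3.14, -0.0, 1.371]
ft_force: [-0.7, -0.0, 6.1]
opening: 0.165
grip_force: 30.0
```

step_arm --increments '[{"slide":[0,0,0],"roll":-0.14},{"slide":[0,0,0],"roll":-0.28},{"slide":[0,0,0],"roll":-0.42},{"slide":[0,0,0],"roll":-0.57},{"slide":[0,0,0],"roll":-0.57}]'

```text
t: 6.8
eef_pos: [502.7, 250.3, 80.3]
tcp_rot: [3.14, 0.001, 1.939]
ft_force: [0.3, -0.1, 5.8]
opening: 0.166
grip_force: 30.0
```

```bash
python3 -c "
from h import *
s=state();print(s['ft_force'],s['moment'],s['opening'],s['eef_pos'],s['tcp_rot'])
d=cam('scene')['color'][130:240,270:380,::-1];e=cam('top')['color'][130:240,150:260,::-1]
cv2.imwrite('pics/t.png',cv2.resize(np.hstack([d,e]),(800,400),interpolation=2))"
```

```text
[ 0.26632045 -0.06497097  5.76476909] [ 0.08061329 -0.15560307  0.05343328] 0.16627818382752013 [502.69225486 250.30276001  80.27540916] [3.14023510e+00 6.21915093e-04 1.93909123e+00]
```

View pics/t.png

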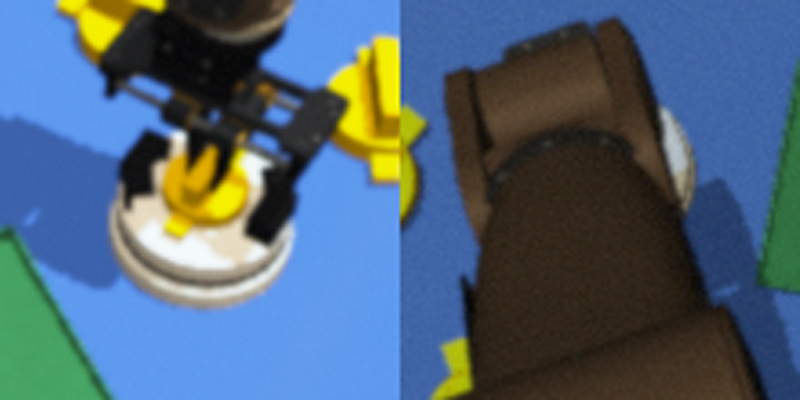

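The scene crop shows the bar and tab, at (175,225), turned a quarter and pointing between the lugs. I'll lift it now.

step_arm --increments '[{"slide":[0,0,-0.008],"roll":0},{"slide":[0,0,-0.02],"roll":0},{"slide":[0,0,-0.045],"roll":0},{"slide":[0,0,-0.07],"roll":0},{"slide":[0,0,-0.09],"roll":0}]'

```text
t: 7.52
eef_pos: [501.7, 250.3, 171.3]
tcp_rot: [-3.141, 0.0, 1.937]
ft_force: [0.7, 0.0, -1.2]
opening: 0.164
grip_force: 30.0
```

step_arm --increments '[{"slide":[-0.034,-0.015,0],"roll":0},{"slide":[-0.086,-0.038,0],"roll":0},{"slide":[-0.14,-0.062,0],"roll":0},{"slide":[-0.19,-0.084,0.02],"roll":0},{"slide":[-0.223,-0.099,0.06],"roll":0}]'

```text
t: 8.15
eef_pos: [489.6, 4.6, 110.9]
tcp_rot: [3.139, 0.002, 1.936]
ft_force: [1.0, -0.5, -2.8]
opening: 0.17
grip_force: 30.0
```

step_arm --increments '[{"slide":[0,0,0.02],"roll":0},{"slide":[0,0,0.04],"roll":0},{"slide":[0,0,0.05],"roll":0},{"slide":[0,0,0.05],"roll":0}]'

```text
t: 8.65
eef_pos: [489.1, 6.9, 60.0]
tcp_rot: [-3.141, -0.0, 1.937]
ft_force: [0.4, -0.2, 0.1]
opening: 0.17
grip_force: 30.0
```

```bash
python3 - <<'E'
from h import *
s=state();print(s['ft_force'],s['opening'],s['eef_pos'],s['tcp_rot'])
d=cam('scene');P=cloud(d);z=P[...,2];c=d['color'].astype(int)
e=d['color'][150:290,190:330,::-1]
cv2.imwrite('pics/u.png',cv2.resize(e,(560,560),interpolation=2))
near=np.hypot(P[...,0]-490,P[...,1]-6)<70
yel=(c[...,0]>120)&(c[...,1]>100)&(c[...,2]<90)&near
print(yel.sum(),np.percentile(z[yel],[1,5,25,50,75,95]),P[yel].min(0),P[yel].max(0))
E
```

```text
[ 0.40490119 -0.15280467  0.06768063] 0.16994507803386064 [489.13060905   6.91508232  59.9503017 ] [-3.14056079e+00 -3.93876175e-04  1.93702850e+00]
745 [  4.51601233  46.51758217  55.59703414  80.37934089 373.48448287
 452.33604366] [ 4.22886508e+02 -4.82096615e+01  3.48323651e-01] [553.66484194  67.03811223 460.50890621]
```

View pics/u.png

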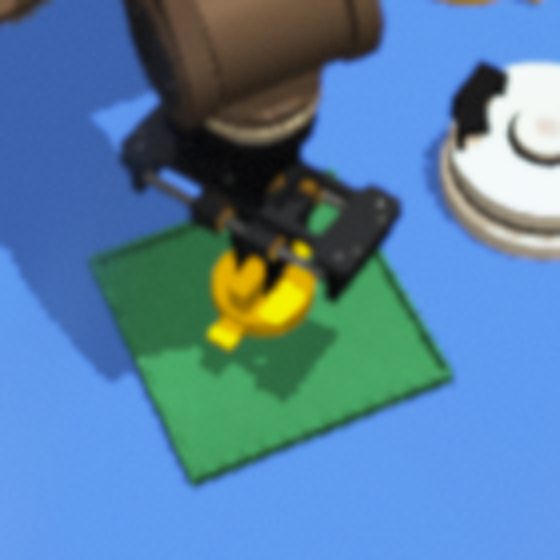

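The cover is held level above the tray centre (disc at (262,290) in the crop) and the pod is open. I lower it slowly.

step_arm --increments '[{"slide":[0,0,0.012],"roll":0},{"slide":[0,0,0.022],"roll":0},{"slide":[0,0,0.028],"roll":0},{"slide":[0,0,0.031],"roll":0},{"slide":[0,0,0.031],"roll":0}]'

```text
t: 9.32
eef_pos: [489.3, 6.8, 28.9]
tcp_rot: [-3.141, -0.0, 1.937]
ft_force: [-0.1, -0.2, -0.5]
opening: 0.165
grip_force: 30.0
```

step_arm --increments '[{"slide":[0,0,0.001],"roll":0},{"slide":[0,0,0.002],"roll":0},{"slide":[0,0,0.002],"roll":0}]'

```text
t: 9.7
eef_pos: [489.4, 6.8, 27.1]
tcp_rot: [3.142, 0.0, 1.937]
ft_force: [-0.8, -0.2, -1.3]
opening: 0.167
grip_force: 30.0
```

step_arm --increments '[{"slide":[0,0,0.0005],"roll":0},{"slide":[0,0,0.001],"roll":0},{"slide":[0,0,0.001],"roll":0}]'

```text
t: 10.07
eef_pos: [489.4, 6.8, 26.6]
tcp_rot: [3.141, 0.0, 1.937]
ft_force: [-2.2, -0.2, 7.9]
opening: 0.17
grip_force: 30.0
```

Contact with the tray floor. Release and withdraw.

step_arm --increments '[{"slide":[0,0,-0.0003],"roll":0},{"slide":[0,0,-0.0003],"roll":0},{"slide":[0,0,-0.0003],"roll":0},{"slide":[0,0,-0.0003],"roll":0}]' --fingers 0.6

```text
t: 10.58
eef_pos: [489.4, 6.8, 26.3]
tcp_rot: [-3.141, 0.0, 1.937]
ft_force: [-1.0, -0.2, -0.3]
opening: 0.529
grip_force: 0.0
```

step_arm --increments '[{"slide":[0,0,-0.01],"roll":0},{"slide":[0,0,-0.04],"roll":0},{"slide":[0,0,-0.09],"roll":0},{"slide":[0,0,-0.15],"roll":0},{"slide":[0,0,-0.2],"roll":0}]'

```text
t: 11.2
eef_pos: [489.1, 6.9, 229.4]
tcp_rot: [3.14, 0.001, 1.937]
ft_force: [0.9, -0.1, -0.1]
opening: 0.598
grip_force: 0.0
```

```bash
python3 - <<'E'
from h import *
s=state();print(s['ft_force'],s['opening'],s['eef_pos'],s['t'])
d=cam('scene');P=cloud(d);z=P[...,2]
cv2.imwrite('pics/v.png',cv2.resize(d['color'][130:310,160:400,::-1],(720,540),interpolation=2))
near=np.hypot(P[...,0]-490,P[...,1]-6)<60
m=near&(z>40)&(z<60);q=P[m];print('bar',q.mean(0),len(q))
m=near&(z>18)&(z<60);print('body',cv2.minEnclosingCircle(P[m][:,:2].astype(np.float32)))
E
```

```text
[ 0.90586555 -0.13164936 -0.10087544] 0.5984292007199 [489.09091108   6.87758442 229.37212259] 11.2
bar [491.21107263   5.89666844  47.76429228] 133
body ((491.372802734375, -0.437659353017807), 42.788333892822266)
```

View pics/v.png

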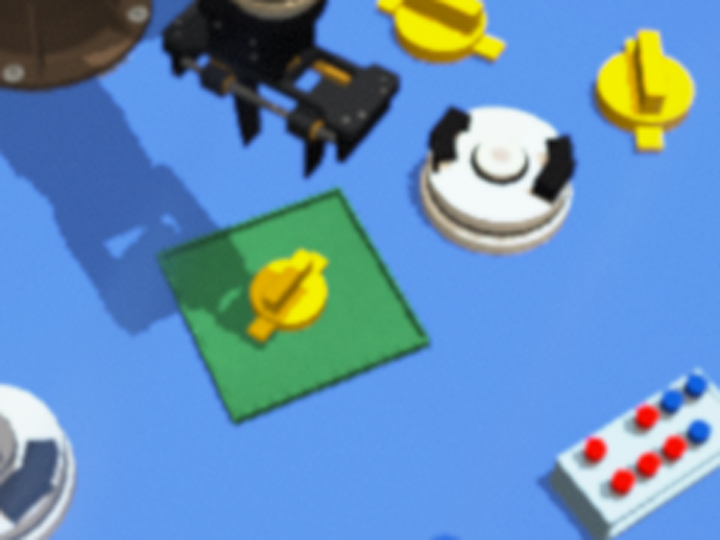

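The cover lies flat with its bar up in the middle of the tray (290,293). The gripper is clear of it and the pod is open.

```bash
python3 -c "
from h import *
print(env.job_done())"
```

```text
the job is handed in; nothing more can be done
None
```

The yellow cover was pressed, turned a quarter anticlockwise, lifted off and laid bar up in the middle of the green tray; the grey cover was not touched, and the job is handed in (result not reported).

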